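# Fit fresh abrasive sleeves to the sanding drums and lock them with the T-key

## Task

Fit every loose abrasive sleeve to a sanding drum of its own: with the T-key turn that drum's screw anticlockwise until it is fully slack, slide the sleeve fully home down to the drum's base, and only then tighten. At the end all three drum screws, also that of a drum left bare, must be turned clockwise fully tight with the key, and the key must hang upright in its holder again. Do not press on the drums or turn their screws with the bare fingers, and leave the other things on the bench where they are.

Things in the scene. Friction and masses are not known exactly. Their poses are not given: they have to be found in the camera images.
- drum1: sanding drum fixed to the bench: grey round base (72 mm across, 12 mm high) carrying an upright black rubber cylinder, 43 mm in diameter, its flat top 67 mm above the bench with a 4 mm chamfer. Origin: centre of the underside, on the drum's axis, z up. On the base two red marks lie at +-x (screw tight) and two green marks at +-y (screw slack).
- screw1 (a joint): captive brass expander screw on top of drum1, turning about the drum's axis, rad: 0 = stop, fully slack (slot in line with the green marks), 1.57 = stop, fully tight (slot in line with the red marks). It grows CLOCKWISE seen from above; stiff (0.10 N m of friction), stays where it is left.
- slot1 (a point): centre of the slot floor in screw1's head, on the drum's axis, 69 mm above the bench; x runs along the slot, z up. Slot 8 mm wide, 26 mm long, open at both ends and at the top, 10 mm deep (brass jaws beside it end 79 mm above the bench, 31 mm overall across). Either way round fits; the key's blade has about 0.14 rad of play each way in it.
- drum2: sanding drum fixed to the bench: grey round base (72 mm across, 12 mm high) carrying an upright black rubber cylinder, 43 mm in diameter, its flat top 67 mm above the bench with a 4 mm chamfer. Origin: centre of the underside, on the drum's axis, z up. On the base two red marks lie at +-x (screw tight) and two green marks at +-y (screw slack).
- screw2 (a joint): captive brass expander screw on top of drum2, turning about the drum's axis, rad: 0 = stop, fully slack (slot in line with the green marks), 1.57 = stop, fully tight (slot in line with the red marks). It grows CLOCKWISE seen from above; stiff (0.10 N m of friction), stays where it is left.
- slot2 (a point): centre of the slot floor in screw2's head, on the drum's axis, 69 mm above the bench; x runs along the slot, z up. Slot 8 mm wide, 26 mm long, open at both ends and at the top, 10 mm deep (brass jaws beside it end 79 mm above the bench, 31 mm overall across). Either way round fits; the key's blade has about 0.14 rad of play each way in it.
- drum3: sanding drum fixed to the bench: grey round base (72 mm across, 12 mm high) carrying an upright black rubber cylinder, 43 mm in diameter, its flat top 67 mm above the bench with a 4 mm chamfer. Origin: centre of the underside, on the drum's axis, z up. On the base two red marks lie at +-x (screw tight) and two green marks at +-y (screw slack).
- screw3 (a joint): captive brass expander screw on top of drum3, turning about the drum's axis, rad: 0 = stop, fully slack (slot in line with the green marks), 1.57 = stop, fully tight (slot in line with the red marks). It grows CLOCKWISE seen from above; stiff (0.10 N m of friction), stays where it is left.
- slot3 (a point): centre of the slot floor in screw3's head, on the drum's axis, 69 mm above the bench; x runs along the slot, z up. Slot 8 mm wide, 26 mm long, open at both ends and at the top, 10 mm deep (brass jaws beside it end 79 mm above the bench, 31 mm overall across). Either way round fits; the key's blade has about 0.14 rad of play each way in it.
- sleeve1: loose red-brown rigid abrasive sleeve, an open tube standing upright on the bench: outside 54 mm, bore 46 mm, 50 mm high, 50 g. Origin: centre of its lower rim, z along its axis. Fits over any drum (1.5 mm clearance all round); fully home its lower rim stands on the drum's grey base, 12 mm above the bench. May be absent.
- sleeve2: loose red-brown rigid abrasive sleeve, an open tube standing upright on the bench: outside 54 mm, bore 46 mm, 50 mm high, 50 g. Origin: centre of its lower rim, z along its axis. Fits over any drum (1.5 mm clearance all round); fully home its lower rim stands on the drum's grey base, 12 mm above the bench. May be absent.
- sleeve3: loose red-brown rigid abrasive sleeve, an open tube standing upright on the bench: outside 54 mm, bore 46 mm, 50 mm high, 50 g. Origin: centre of its lower rim, z along its axis. Fits over any drum (1.5 mm clearance all round); fully home its lower rim stands on the drum's grey base, 12 mm above the bench. May be absent.
- holder: blue square key holder fixed to the bench, 50 x 50 x 56 mm, with a 30 x 30 mm square well open at the top, floor at 10 mm. Origin: centre of its underside, z up.
- key: loose T-key, 150 g, hanging upright by its flange in the holder (origin then 12 mm above the bench), any yaw. Origin: centre of the blade's lower end, z up the shank, x along blade and handle. Steel blade 22 (x) by 5 (y) mm, z 0 to 16; shank 14 mm across; dark flange 46 mm across, z 44 to 49; yellow handle 60 (x) by 20 (y) mm, z 60 to 106, to be pinched across y.
- offcut1: bystander, loose, leave alone: small wooden offcut, 45 x 28 x 18 mm; origin: centre of its underside.
- offcut2: bystander, loose, leave alone: small dark wooden offcut, 40 x 30 x 18 mm; origin: centre of its underside.
- wax_tin: bystander, loose, leave alone: round wax tin, green lid, 68 mm across, 26 mm high; origin: centre of its underside.
- glue: bystander, loose, leave alone: white glue bottle, 60 mm across, 170 mm high; origin: centre of its underside.
- sand_block: bystander, loose, leave alone: cork sanding block, 110 x 60 x 35 mm; origin: centre of its underside.
- brush: bystander, loose, leave alone: bench brush lying flat, 200 mm long (origin near its middle).
- tape_measure: bystander, loose, leave alone: yellow tape measure, 65 x 35 x 60 mm; origin: centre of its underside.
Not all that is in view belongs to the job. Several things look just like the holder: the one meant starts farthest to the robot's right.

How it is judged:
At the end, for the whole second after the job is handed in: Every sleeve that is present is home on a drum (axis within 4 mm, lower rim within 4 mm of the base, upright), all three screws read over 1.30 rad (fully tight is 1.57), the key hangs upright in its holder (within 12 mm of its centre and 5 mm of its hanging height), all at rest (((horizontal distance between sleeve1 and drum1 below 0.004 m and z of sleeve1 in the frame of drum1 below 0.016 m and angle between sleeve1's own z axis and vertical below 0.08 rad) or (horizontal distance between sleeve1 and drum2 below 0.004 m and z of sleeve1 in the frame of drum2 below 0.016 m and angle between sleeve1's own z axis and vertical below 0.08 rad) or (horizontal distance between sleeve1 and drum3 below 0.004 m and z of sleeve1 in the frame of drum3 below 0.016 m and angle between sleeve1's own z axis and vertical below 0.08 rad)) and ((horizontal distance between sleeve2 and drum1 below 0.004 m and z of sleeve2 in the frame of drum1 below 0.016 m and angle between sleeve2's own z axis and vertical below 0.08 rad) or (horizontal distance between sleeve2 and drum2 below 0.004 m and z of sleeve2 in the frame of drum2 below 0.016 m and angle between sleeve2's own z axis and vertical below 0.08 rad) or (horizontal distance between sleeve2 and drum3 below 0.004 m and z of sleeve2 in the frame of drum3 below 0.016 m and angle between sleeve2's own z axis and vertical below 0.08 rad)) and ((horizontal distance between sleeve3 and drum1 below 0.004 m and z of sleeve3 in the frame of drum1 below 0.016 m and angle between sleeve3's own z axis and vertical below 0.08 rad) or (horizontal distance between sleeve3 and drum2 below 0.004 m and z of sleeve3 in the frame of drum2 below 0.016 m and angle between sleeve3's own z axis and vertical below 0.08 rad) or (horizontal distance between sleeve3 and drum3 below 0.004 m and z of sleeve3 in the frame of drum3 below 0.016 m and angle between sleeve3's own z axis and vertical below 0.08 rad)) and value of joint each of screw1, screw2, screw3 above 1.3 rad and linear speed of each of sleeve1, sleeve2, sleeve3, key below 0.02 m/s and horizontal distance between key and holder below 0.012 m and angle between key's own z axis and vertical below 0.12 rad and z of key in the frame of holder below 0.017 m); the robot touches nothing.
It fails at once if a sleeve part of the way on a drum whose screw is not slack (over 0.35 rad) ((value of joint screw1 above 0.35 rad and ((horizontal distance between sleeve1 and drum1 below 0.008 m and z of sleeve1 in the frame of drum1 between 0.024 and 0.06 m) or (horizontal distance between sleeve2 and drum1 below 0.008 m and z of sleeve2 in the frame of drum1 between 0.024 and 0.06 m) or (horizontal distance between sleeve3 and drum1 below 0.008 m and z of sleeve3 in the frame of drum1 between 0.024 and 0.06 m))) or (value of joint screw2 above 0.35 rad and ((horizontal distance between sleeve1 and drum2 below 0.008 m and z of sleeve1 in the frame of drum2 between 0.024 and 0.06 m) or (horizontal distance between sleeve2 and drum2 below 0.008 m and z of sleeve2 in the frame of drum2 between 0.024 and 0.06 m) or (horizontal distance between sleeve3 and drum2 below 0.008 m and z of sleeve3 in the frame of drum2 between 0.024 and 0.06 m))) or (value of joint screw3 above 0.35 rad and ((horizontal distance between sleeve1 and drum3 below 0.008 m and z of sleeve1 in the frame of drum3 between 0.024 and 0.06 m) or (horizontal distance between sleeve2 and drum3 below 0.008 m and z of sleeve2 in the frame of drum3 between 0.024 and 0.06 m) or (horizontal distance between sleeve3 and drum3 below 0.008 m and z of sleeve3 in the frame of drum3 between 0.024 and 0.06 m)))).
It fails at once if the bare fingers press on a drum or its screw with more than 8 N (contact force between the fingers and drum1 above 8 N or contact force between the fingers and drum2 above 8 N or contact force between the fingers and drum3 above 8 N).
It fails at once if a bystander moved more than 30 mm (distance of any of offcut1, offcut2, wax_tin, glue, sand_block, brush, tape_measure from where it was at the start of the episode above 0.03 m).
Of sleeve1, sleeve2, sleeve3 only 2 to 3 are there at a start; the rules pass over those that are not, and their reading is None.
At some moment in a run one of sleeve1, sleeve2, sleeve3 may be knocked a few centimetres aside while the robot is not near it.
It also fails if it takes over 210 s, if anything falls off the work surface, if the arm or the gripper's body presses on something with over 40 N, if the wrist force passes 120 N, or if a joint passes its speed limit or range.

## Robot

A 6-joint arm with a two-finger parallel gripper is mounted at the origin on the work surface. World frame = base frame: x ahead of the robot, y to its left, z up, the work surface at z = 0. Lengths are in m, angles in rad, forces in N, time in s.
With the tool pointing down it reaches from about 0.35 to 0.975 m from the base axis. Payload 7.1 kg.
Tool frame: the origin (TCP) lies midway between the tips of the shut fingers; the grasp point (between the pads) lies 19 mm behind it; z points along the fingers, y is the line along which they close (so a half turn about z gives the same grasp; the last joint's range is limited). The gripper opens to 88 mm and grips with 3 to 60 N. Pads are 20 mm wide; open, the fingers measure 115 mm over their backs; the gripper's body (75 mm by 178 mm) begins 61 mm behind the grasp point.
Start: joints at [-1.152, 0.423, 1.63, -0, 1.089, -0.019], TCP at [0.265, -0.566, 0.223] pointing down, gripper open.
Joint ranges: [-3, 3], [-0.9, 2.11], [0.09, 2.58], [-1.31, 4.45], [0.11, 2.69], [-2.54, 2.54]. Speed limits (rad/s): [2.39, 2.39, 3.01, 3.14, 3.14, 3.14].

## Interface

Orientations are given as a unit quaternion [w, x, y, z].
In Python, from station import move_pose, movel, movej, command_gripper, wait, inverse_kinematics, read_camera, camera_info, MotionError, job_done, get_time, get_joint_pos, get_qvel, get_effort, get_tcp_pos, get_ee_rot, get_ft_force, get_ft_torque, get_grip_width, get_finger_force gives the robot as it stands. Calls block until the motion is done:
- move_pose(position, orientation): joint-space move of the TCP to a pose.
- movel(position, frame=None, v=0.15, until_force=None): straight line of the TCP; frame=None keeps the orientation; v is the mean speed in m/s. With until_force (N) it stops when the force on the tool has changed by that much, and returns True; else False.
- movej(angles): joint-space move.
- command_gripper(opening): opening from 0.0 (shut) to 1.0 (fully open); the grip force is fixed at half the most; returns when the fingers have stopped.
- wait(seconds).
- inverse_kinematics(position, orientation): joint angles nearest the present ones, or None.
- read_camera(name): name is "scene" or "top" or "wrist"; returns the picture (384x512x3 uint8, red, green, blue); there is no depth.
- camera_info(name): a dict with "intrinsics" (3x3 intrinsics, pixels), "dist" ([k1, k2, p1, p2, k3] as OpenCV has them; the pictures are not rectified), "T" (4x4, takes a point from camera to world coordinates); the wrist camera has in their place "tool_from_camera" (4x4, takes a point from camera to tool coordinates, whose origin is the TCP and whose axes are the flange's). Camera axes: x right, y up, looking along -z (the intrinsics and any distortion apply to the point x, -y, -z); pixel columns grow to the right and rows downward; lengths in m; the calibration is good to about 2 mm. A picture is of the moment at which its call begins: read the wrist's pose just before it. camera_info takes no time and is no camera call.
A pose or a line that the arm cannot do raises MotionError and nothing moves.
- job_done(): hands the job in; it is judged then, once.
Readings, each from a call of its own:
- get_time(): time.
- get_joint_pos(): joint angles.
- get_qvel(): joint speeds.
- get_effort(): joint torques, N m.
- get_tcp_pos(): TCP position.
- get_ee_rot(): TCP orientation.
- get_ft_force(): force on the tool from outside, world axes, zero at the start.
- get_ft_torque(): the same for the moment, N m.
- get_grip_width(): opening from 0.0 (shut) to 1.0 (fully open).
- get_finger_force(): force on a finger pad.
Only numpy, scipy, OpenCV 4.12 (cv2) and the standard library are available. Lean on these libraries where they do the work, as an engineer would, in place of code of your own. Each camera call takes 0.05 s, during which the arm holds its last target. There are 200 camera calls.

## Working session

There is one attempt and no reset: what is moved stays moved. The work goes in short steps, each a Python script; the robot and the scene stay as the last script left them, time stands still between calls to the robot, and variables do not carry over. Pictures are saved under pics/ and viewed, at most 14 in all, crops included, and the job is handed in when it is done.

```bash
mkdir -p pics; ls; python3 - <<'E'
from station import *
import cv2,numpy as np
for n in("top","scene"):
    im=read_camera(n); cv2.imwrite(f"pics/{n}0.png",cv2.resize(im[:,:,::-1],(800,600),interpolation=cv2.INTER_CUBIC)); cv2.imwrite(f"raw_{n}0.png",im[:,:,::-1])
    c=camera_info(n); print(n,c)
print(camera_info("wrist"),get_time(),get_ee_rot())
E
```

```text
pics
top {'intrinsics': array([[428.04688337,   0.        , 251.16955154],
       [  0.        , 428.04688337, 188.25374126],
       [  0.        ,   0.        ,   1.        ]]), 'dist': array([0.04874913, 0.        , 0.        , 0.        , 0.        ]), 'T': array([[ 0.00787534,  0.98545931, -0.16972899,  0.35293787],
       [-0.99996788,  0.0075086 , -0.00280251,  0.01517624],
       [-0.00148733,  0.16974561,  0.98548679,  1.12350041],
       [ 0.        ,  0.        ,  0.        ,  1.        ]])}
scene {'intrinsics': array([[363.81225962,   0.        , 256.10994117],
       [  0.        , 363.81225962, 188.92800789],
       [  0.        ,   0.        ,   1.        ]]), 'dist': array([0.02993753, 0.        , 0.        , 0.        , 0.        ]), 'T': array([[ 0.24500294, -0.72572391,  0.64288285,  1.21798535],
       [ 0.96938036,  0.17201966, -0.1752454 , -0.18609728],
       [ 0.01659129,  0.66613365,  0.74564783,  0.85848219],
       [ 0.        ,  0.        ,  0.        ,  1.        ]])}
{'intrinsics': array([[271.36099069,   0.        , 258.11809469],
       [  0.        , 271.36099069, 188.27357302],
       [  0.        ,   0.        ,   1.        ]]), 'dist': array([-0.0414435,  0.       ,  0.       ,  0.       ,  0.       ]), 'tool_from_camera': array([[ 2.84923338e-04,  9.61158562e-01,  2.75996624e-01,
         7.58908197e-02],
       [ 9.99999905e-01, -1.82882867e-04, -3.95453670e-04,
        -1.24216318e-03],
       [-3.29618627e-04,  2.75996711e-01, -9.61158523e-01,
        -1.61662970e-01],
       [ 0.00000000e+00,  0.00000000e+00,  0.00000000e+00,
         1.00000000e+00]])} 0.1 [-6.50335473e-04  9.76135624e-01  2.17160777e-01 -1.30049897e-04]
```

View pics/top0.png

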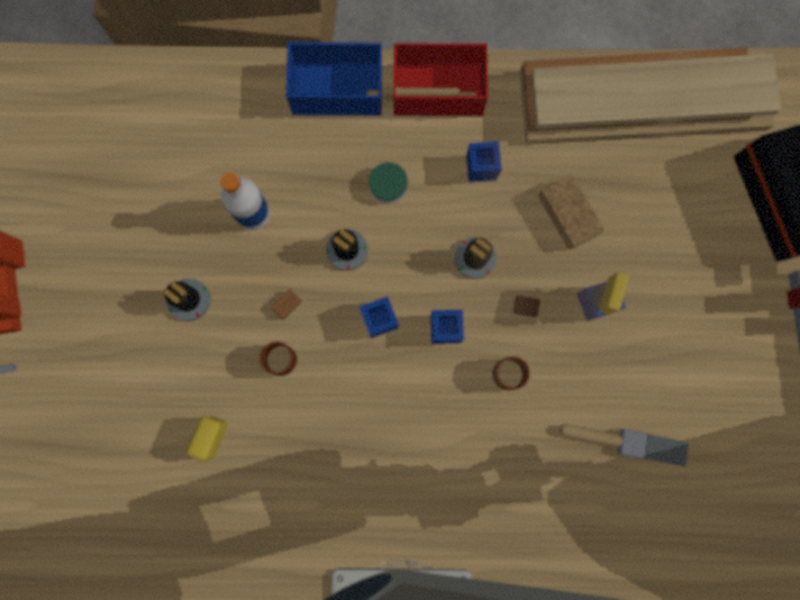

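View pics/scene0.png

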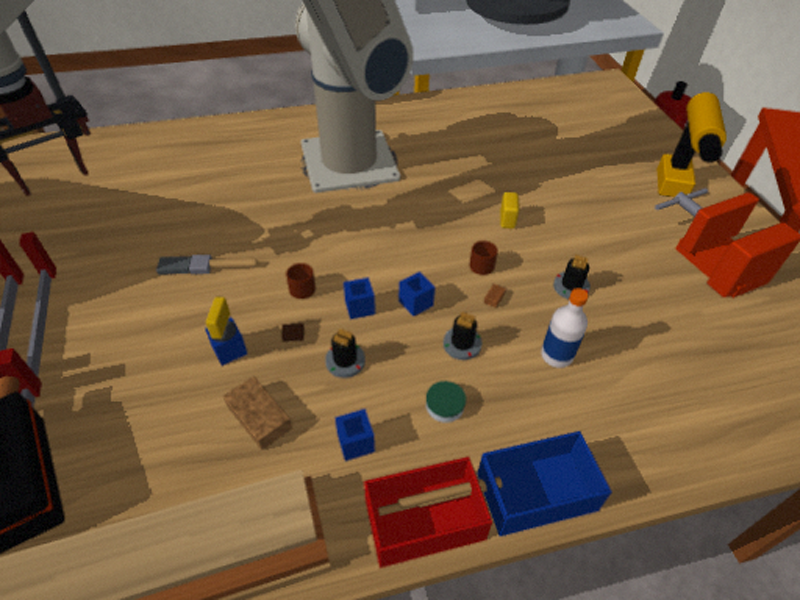

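```bash
cat > h.py <<'E'
from station import *
import cv2,numpy as np
from scipy.spatial.transform import Rotation as R
def quat(yaw):  # tool down, tool x-axis at world angle yaw
    # columns: x=(c,s,0), y=(s,-c,0), z=(0,0,-1)
    c,s=np.cos(yaw),np.sin(yaw)
    q=R.from_matrix([[c,s,0],[s,-c,0],[0,0,-1]]).as_quat(); return [q[3],*q[:3]]
def tcpT():
    q=get_ee_rot(); T=np.eye(4); T[:3,:3]=R.from_quat([q[1],q[2],q[3],q[0]]).as_matrix(); T[:3,3]=get_tcp_pos(); return T
def snap(name):
    c=camera_info(name); T=c["T"] if name!="wrist" else tcpT()@c["tool_from_camera"]
    return read_camera(name),(c["intrinsics"],c["dist"],T)
def ray(cam,uv,z):
    K,d,T=cam; p=cv2.undistortPoints(np.array(uv,float).reshape(-1,1,2),K,d)[:,0]
    D=np.c_[p[:,0],-p[:,1],-np.ones(len(p))]@T[:3,:3].T
    return T[:3,3]+D*((z-T[2,3])/D[:,2])[:,None]
def proj(cam,P):
    K,d,T=cam; P=(np.atleast_2d(P)-T[:3,3])@T[:3,:3]
    q=np.c_[P[:,0],-P[:,1],-P[:,2]]
    return cv2.projectPoints(q,np.zeros(3),np.zeros(3),K,d)[0][:,0]
def topcam():
    c=camera_info("top"); return (c["intrinsics"],c["dist"],c["T"])
def save(name,im,crop=None,size=(800,600)):
    if crop: u,v,w,h=crop; im=im[v:v+h,u:u+w]
    cv2.imwrite("pics/"+name,cv2.resize(np.ascontiguousarray(im[:,:,::-1]),size,interpolation=cv2.INTER_CUBIC))
E
python3 - <<'E'
from h import *
c=topcam(); k=.64
for n,uv,z in [("dA",(187,302),.012),("dB",(347,250),.012),("dC",(476,258),.012),("s1",(279,359),.05),("s2",(511,373),.05),("keytop",(614,293),.118),("holder",(600,303),.05),("glue",(247,212),.0),("off1",(287,304),.018),("off2",(527,306),.018),("blue",(447,322),.056)]:
    print(n,ray(c,np.array(uv)*k,z).round(3))
for yaw in (-1.5,-.8,0,.8,1.5,2.3,3.1):
  r=[]
  for p in [(.5,.34),(.6,.1),(.6,-.08),(.53,-.3)]:
    q=inverse_kinematics([*p,.15],quat(yaw)); r.append(None if q is None else round(q[5],2))
  print(yaw,r)
E
python3 -c "
import cv2
im=cv2.imread('raw_top0.png')
cv2.imwrite('pics/c1.png',cv2.resize(im[140:260,90:250],(800,600),interpolation=cv2.INTER_CUBIC))"
```

```text
dA [[0.528 0.363 0.012]]
dB [[0.62  0.096 0.012]]
dC [[ 0.608 -0.123  0.012]]
s1 [[0.431 0.199 0.05 ]]
s2 [[ 0.412 -0.172  0.05 ]]
keytop [[ 0.53  -0.318  0.118]]
holder [[ 0.526 -0.317  0.05 ]]
glue [[0.689 0.272 0.   ]]
off1 [[0.525 0.194 0.018]]
off2 [[ 0.525 -0.206  0.018]]
blue [[ 0.492 -0.07   0.056]]
-1.5 [None, None, None, np.float64(2.54)]
-0.8 [None, np.float64(2.52), np.float64(2.22), np.float64(1.84)]
0 [np.float64(2.15), np.float64(1.72), np.float64(1.42), np.float64(1.04)]
0.8 [np.float64(1.35), np.float64(0.92), np.float64(0.62), np.float64(0.24)]
1.5 [np.float64(0.65), np.float64(0.22), np.float64(-0.08), np.float64(-0.46)]
2.3 [np.float64(-0.15), np.float64(-0.58), np.float64(-0.88), np.float64(-1.26)]
3.1 [np.float64(-0.95), np.float64(-1.38), np.float64(-1.68), np.float64(-2.06)]
```

```bash
python3 - <<'E'
from h import *
import pickle
D={}
L=[("key",(.53,-.318),.25,np.pi/2),("s2",(.412,-.172),.2,np.pi/2),("dC",(.608,-.123),.17,0),("dCr",(.608,-.123),.17,np.pi),("dB",(.62,.096),.17,np.pi),("dA",(.528,.363),.17,np.pi/2+.6),("s1",(.431,.199),.2,np.pi/2)]
for n,p,z,y in L:
    if n=="dA": move_pose([.5,.2,.25],quat(y))
    move_pose([*p,z],quat(y)); wait(.2); D[n]=snap("wrist"); print(n,get_time())
pickle.dump(D,open("D.pkl","wb"))
a=np.zeros((600,800,3),np.uint8)
for i,n in enumerate(("dC","dCr","dB","dA")):
    a[i//2*300:i//2*300+300,i%2*400:i%2*400+400]=cv2.resize(D[n][0][90:300,116:396],(400,300),interpolation=cv2.INTER_CUBIC)
save("drums.png",a)
for i,n in enumerate(("key","s1","s2","dC")):
    a[i//2*300:i//2*300+300,i%2*400:i%2*400+400]=cv2.resize(D[n][0],(400,300))
save("rest.png",a)
E
```

```text
key 1.7167
s2 2.7667
dC 4.575
dCr 7.475
dB 8.6083
dA 10.7167
s1 11.7583
```

View pics/drums.png

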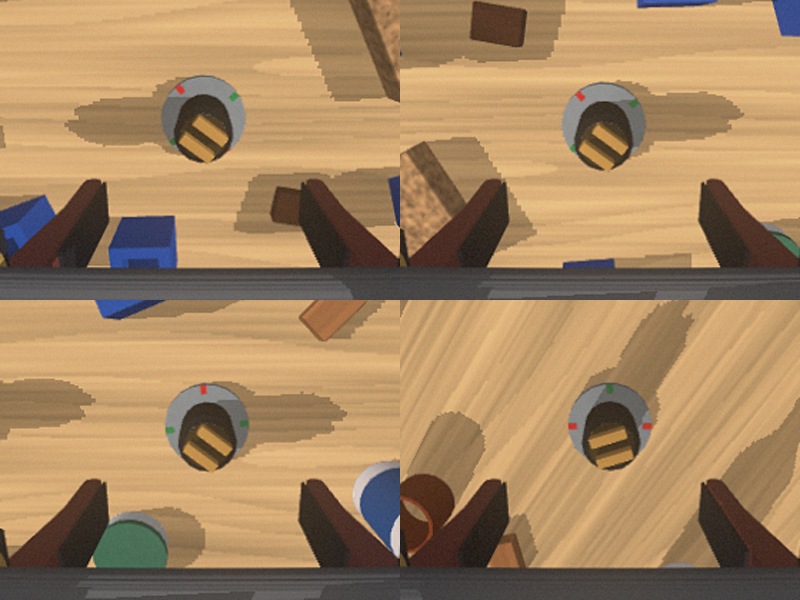

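View pics/rest.png

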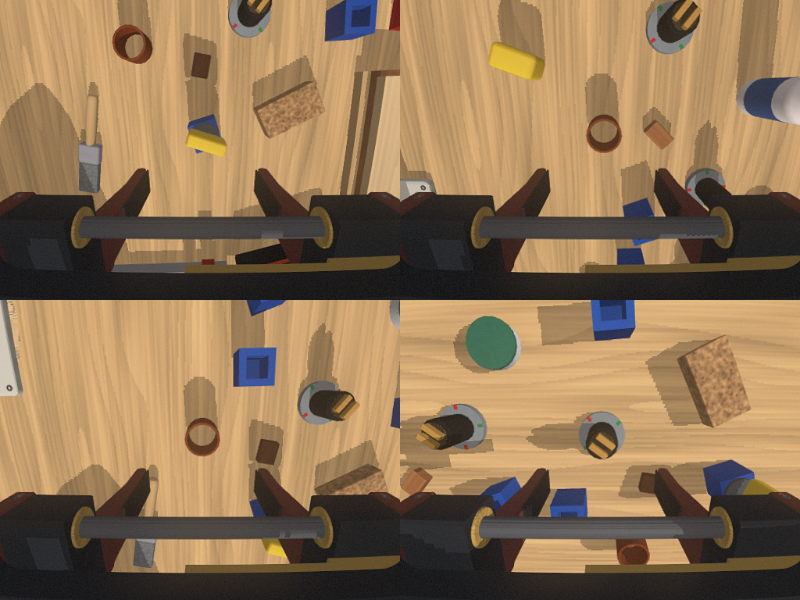

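```bash
cat > fit.py <<'E'
from h import *
from scipy.optimize import minimize
U=6 # upsampling
def box(x0,x1,y0,y1,z0,z1): return np.array([[x,y,z] for x in(x0,x1) for y in(y0,y1) for z in(z0,z1)])
def ring(r,z,n=48):
    a=np.linspace(0,2*np.pi,n,endpoint=False); return np.c_[r*np.cos(a),r*np.sin(a),z+0*a]
JAWS=[box(-.013,.013,.004,.0155,.069,.079),box(-.013,.013,-.0155,-.004,.069,.079)]
SLEEVE=[np.r_[ring(.027,0),ring(.027,.05)]]
def place(P,p):
    c,s=np.cos(p[2]),np.sin(p[2]); return P@np.array([[c,s,0],[-s,c,0],[0,0,1]])+[p[0],p[1],0]
def render(cam,parts,p,o,shape,minus=()):
    m=np.zeros(shape,np.uint8)
    for lst,v in((parts,255),(minus,0)):
        for P in lst:
            q=(proj(cam,place(P,p))-o+.5)*U
            cv2.fillConvexPoly(m,cv2.convexHull((q*16).astype(np.int32)),v,shift=4)
    return cv2.GaussianBlur(m.astype(np.float32)/255,(0,0),U*.5)
def fit(img,cam,mask,parts,p0,roi,minus=(),ang=True):
    o=np.array(roi[:2]); u,v,w,h=roi
    m=cv2.resize(mask[v:v+h,u:u+w].astype(np.float32),(w*U,h*U),interpolation=cv2.INTER_LINEAR)
    def f(x):
        p=[x[0],x[1],x[2] if ang else 0]; return float(np.abs(render(cam,parts,p,o,m.shape,minus)-m).sum()/m.sum())
    best=None
    for a in (np.arange(0,np.pi,np.pi/8) if ang and len(p0)<3 else [p0[2] if len(p0)>2 else 0]):
        sx=np.array([[p0[0],p0[1],a]]*4)+np.array([[0,0,0],[.004,0,0],[0,.004,0],[0,0,.2]])
        r=minimize(f,sx[0],method="Nelder-Mead",options=dict(initial_simplex=sx,xatol=1e-5,fatol=1e-5))
        if best is None or r.fun<best.fun: best=r
    return best.x,best.fun
def hsv(im): return [c.astype(int) for c in cv2.split(cv2.cvtColor(im,cv2.COLOR_RGB2HSV))]
def near(cam,c,r,shape):
    m=np.zeros(shape,np.uint8); q=proj(cam,ring(r,0)+np.array(c)); cv2.fillConvexPoly(m,q.astype(np.int32),1); return m>0
def roi_of(cam,c,r):
    q=proj(cam,ring(r,0)+np.array(c)); a=np.clip(q.min(0).astype(int)-4,0,[511,383]); b=np.clip(q.max(0).astype(int)+5,0,[511,383]); return (*a,*(b-a))
def jaws(im,cam,xy):
    H,S,V=hsv(im); c=(*xy,.077); m=near(cam,c,.021,V.shape)&(V>75)&(S>90)
    return fit(im,cam,m,JAWS,xy,roi_of(cam,c,.025))
def base(im,cam,xy):
    H,S,V=hsv(im); c=(*xy,.012); n=near(cam,c,.043,V.shape)
    grey=n&(S<70)&(V>60); red=n&(S>120)&((H<5)|(H>172))&(V>110); green=n&(S>90)&(H>45)&(H<85)
    m=cv2.morphologyEx((grey|red|green).astype(np.uint8),cv2.MORPH_OPEN,np.ones((3,3)))
    r=fit(im,cam,m,[ring(.036,.012)],xy,roi_of(cam,c,.045),minus=[np.r_[ring(.0215,.012),ring(.0215,.063),ring(.0175,.067)],*JAWS],ang=False)
    def cen(k):
        n,l,s,ce=cv2.connectedComponentsWithStats(k.astype(np.uint8)); return [ray(cam,ce[i],.012)[0,:2].round(4) for i in range(1,n) if s[i,4]>=3]
    return r,cen(red),cen(green)
def sleeve(im,cam,xy,dz=0,tol=.05):
    H,S,V=hsv(im); c=(*xy,.03+dz); m=near(cam,c,tol,V.shape)&(S>135)&((H<9)|(H>170))
    m=cv2.morphologyEx(m.astype(np.uint8),cv2.MORPH_CLOSE,np.ones((3,3)))
    n,l,s,ce=cv2.connectedComponentsWithStats(m)
    k=1+np.argmax(s[1:,4]); m=(l==k).astype(np.uint8); cs,_=cv2.findContours(m,cv2.RETR_EXTERNAL,cv2.CHAIN_APPROX_NONE); cv2.drawContours(m,cs,-1,1,-1)
    return fit(im,cam,m,[P+[0,0,dz] for P in SLEEVE],xy,roi_of(cam,c,tol+.01),ang=False)
E
cat > /tmp/a.py <<'E'
from fit import *
import pickle
D=pickle.load(open("D.pkl","rb"))
for n,xy in dict(dC=(.608,-.123),dCr=(.608,-.123),dB=(.62,.096),dA=(.528,.363)).items():
    im,cam=D[n]; print(n,[np.round(v,4) for v in jaws(im,cam,xy)],base(im,cam,xy))
for n,xy in dict(s1=(.431,.199),s2=(.412,-.172)).items():
    im,cam=D[n]; print(n,[np.round(v,4) for v in sleeve(im,cam,xy)])
im,cam=D["key"]; H,S,V=hsv(im); c=(.53,-.318,.1); m=near(cam,c,.06,V.shape)&(S>150)&(H>20)&(H<34)&(V>120)
print("key",fit(im,cam,m,[box(-.03,.03,-.01,.01,.072,.118)],(.53,-.318),roi_of(cam,c,.07)))
c=(.526,-.317,.03); m=near(cam,c,.055,V.shape)&(S>120)&(H>105)&(H<125)
print("holder",fit(im,cam,m,[box(-.025,.025,-.025,.025,0,.056)],(.526,-.317),roi_of(cam,c,.06),minus=[box(-.03,.03,-.01,.01,.072,.118)]))
E
PYTHONPATH=. python3 /tmp/a.py
```

```text
Traceback (most recent call last):
  File "fit.py", line 1, in <module>
    from h import *
  File "h.py", line 1, in <module>
    from station import *
ModuleNotFoundError: No module named 'station'
```

```bash
time python3 - < /tmp/a.py
```

```text
dC [array([ 0.6102, -0.122 ,  0.9232]), np.float64(0.4704)] ((array([ 0.61043898, -0.12176272, -0.13450399]), np.float64(0.14897994697093964)), [array([ 0.6358, -0.1026])], [array([ 0.6302, -0.1474]), array([ 0.5907, -0.0956])])
dCr [array([ 0.6114, -0.1236,  1.1034]), np.float64(0.396)] ((array([ 0.61067007, -0.12206172, -0.09680954]), np.float64(0.13827688992023468)), [array([ 0.5854, -0.1412])], [array([ 0.5912, -0.0964]), array([ 0.6304, -0.1481])])
dB [array([0.6242, 0.0964, 1.0722]), np.float64(0.3901)] ((array([ 0.62352832,  0.0982642 , -0.15766157]), np.float64(0.14302664995193481)), [array([0.5918, 0.0954])], [array([0.6207, 0.1299]), array([0.6266, 0.0666])])
dA [array([0.5343, 0.3628, 0.8641]), np.float64(0.4893)] ((array([ 0.5348251 ,  0.36335024, -0.13398763]), np.float64(0.12658609449863434)), [array([0.5088, 0.3452]), array([0.5613, 0.3811])], [array([0.5166, 0.3897])])
s1 [array([ 0.4322,  0.2292, -2.3062]), np.float64(597.4075)]
s2 [array([ 0.4137, -0.1534,  0.0177]), np.float64(297.6842)]
key (array([ 0.53489949, -0.32352142, -0.32274323]), np.float64(0.146045982837677))
holder (array([ 0.53348892, -0.31695235,  0.38264337]), np.float64(5.826916694641113))
real	0m9.409s
user	0m8.858s
sys	0m1.073s
```

```bash
python3 - <<'E'
from fit import *
import pickle
D=pickle.load(open("D.pkl","rb"))
a=np.zeros((600,800,3),np.uint8)
def tile(k,im,uv,r):
    u,v=np.array(uv).astype(int); w=cv2.resize(im[max(v-r,0):v+r,u-r:u+r],(260,300),interpolation=cv2.INTER_NEAREST); a[k//3*300:k//3*300+300,k%3*260:k%3*260+260]=w
for k,(n,xy) in enumerate(dict(dC=(.6106,-.1219,.079),dB=(.6236,.0982,.079),dA=(.5349,.3632,.079),s1=(.431,.199,.05),s2=(.412,-.172,.05),key=(.53,-.318,.1)).items()):
    im,cam=D[n]; q=proj(cam,xy)[0]; r=26 if k<3 else 40; print(n,q.round(1)); tile(k,im,q,r)
    H,S,V=hsv(im); u,v=q.astype(int)
    if k<3: print(*[f"{H[v+j,u]},{S[v+j,u]},{V[v+j,u]}" for j in range(-20,21,2)])
    else: print(*[f"{H[v,u+j]},{S[v,u+j]},{V[v,u+j]}" for j in range(-32,33,3)])
save("tiles.png",a)
E
```

```text
dC [257.9 188.3]
17,73,66 17,130,92 18,153,163 17,154,205 17,153,197 17,151,197 17,156,196 17,145,142 20,113,68 19,114,76 17,126,69 17,148,134 17,155,166 18,155,199 17,154,199 17,156,195 17,155,194 13,113,52 17,112,200 17,114,220 17,114,215
dB [260.8 194.9]
12,103,57 19,78,78 17,143,109 18,148,152 16,150,196 18,158,192 17,154,197 17,151,197 18,125,63 15,122,73 16,129,71 17,130,92 16,144,119 17,154,185 17,155,193 17,155,191 17,157,195 17,149,142 16,113,212 16,116,214 17,115,215
dA [263.5 194.3]
17,87,56 18,113,68 16,131,68 19,133,92 18,158,116 17,156,190 17,157,184 17,156,185 17,154,184 17,113,70 19,117,70 16,142,104 16,146,124 17,154,189 18,156,186 17,159,188 18,139,97 16,75,71 16,114,220 17,115,213 16,114,208
s1 [257.6 178.8]
17,114,197 17,114,205 17,113,197 17,112,202 17,113,200 11,179,128 13,167,78 13,164,81 13,141,103 16,116,152 18,114,148 17,116,138 16,118,147 17,112,150 17,119,142 16,112,141 10,164,81 11,147,85 10,152,87 10,158,132 16,113,205 16,113,210
s2 [257.  176.9]
16,115,209 16,113,207 17,112,216 16,114,214 10,161,130 11,172,89 15,128,128 16,115,159 16,113,158 17,115,149 17,116,171 16,114,165 16,115,151 17,116,160 16,115,157 16,115,153 16,115,153 11,157,83 10,176,135 17,112,214 16,115,215 17,115,208
key [258.9 177.1]
17,117,221 17,113,212 16,117,207 17,116,205 18,123,186 22,185,209 23,186,225 23,182,226 23,184,227 22,184,216 22,185,197 22,182,178 22,182,157 22,182,140 21,177,141 22,177,137 23,186,137 22,180,139 22,181,138 23,187,135 18,132,186 16,116,203
```

View pics/tiles.png

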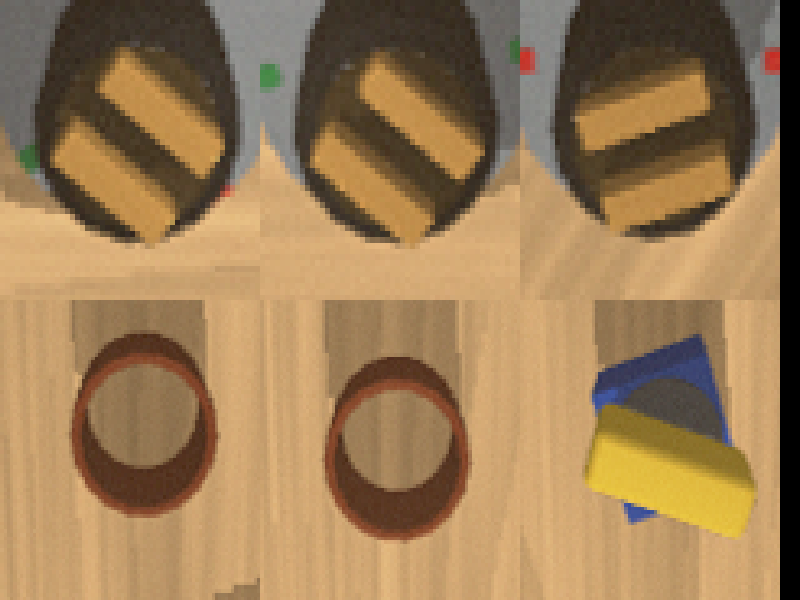

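```bash
sed -i 's/&(V>75)&(S>90)/\&(V>105)\&(S>135)/; s/(S>135)&((H<9)|(H>170))/(S>128)\&(H<15)/' fit.py
sed -i 's/(.608,-.123)/(.6106,-.1219)/g;s/(.62,.096)/(.6236,.0982)/;s/(.528,.363)/(.5349,.3632)/' /tmp/a.py; sed -i 's/,base(im,cam,xy))/)/' /tmp/a.py; python3 - < /tmp/a.py
```

```text
dC [array([ 0.6106, -0.1221,  0.9201]), np.float64(0.4821)]
dCr [array([ 0.6106, -0.1222,  0.9217]), np.float64(0.5046)]
dB [array([0.6237, 0.0979, 0.8933]), np.float64(0.525)]
dA [array([0.5349, 0.3631, 0.9081]), np.float64(0.5572)]
s1 [array([ 0.4345,  0.2048, -0.3054]), np.float64(0.042)]
s2 [array([ 0.414 , -0.1741,  0.0097]), np.float64(0.0454)]
key (array([ 0.53489949, -0.32352142, -0.32274323]), np.float64(0.146045982837677))
holder (array([ 0.53348892, -0.31695235,  0.38264337]), np.float64(5.826916694641113))
```

```bash
python3 - <<'E'
from fit import *
import pickle
D=pickle.load(open("D.pkl","rb"))
im,cam=D["key"]; H,S,V=hsv(im)
c=(.53,-.318,.1); m=near(cam,c,.06,V.shape)&(S>150)&(H>18)&(H<34)&(V>90)
k,f=fit(im,cam,m,[box(-.03,.03,-.01,.01,.072,.118)],(.534,-.323),roi_of(cam,c,.07)); print(k,f)
c=(.535,-.32,.03); b=near(cam,c,.06,V.shape)&(S>110)&(H>100)&(H<130)
print(b.sum(),m.sum())
# holder: mask of blue; hidden: handle, flange
fl=place(np.r_[ring(.023,.056),ring(.023,.061)],k); hd=place(box(-.03,.03,-.01,.01,.072,.118),k)
best=None
o=roi_of(cam,c,.06)
M=cv2.resize(b[o[1]:o[1]+o[3],o[0]:o[0]+o[2]].astype(np.float32),(o[2]*U,o[3]*U))
def f(x):
    h=render(cam,[box(-.025,.025,-.025,.025,0,.056)],x,np.array(o[:2]),M.shape); n=render(cam,[fl,hd],[0,0,0],np.array(o[:2]),M.shape)
    return float(np.abs(h*(1-n)-M).sum()/M.sum())
for a in np.arange(0,1.57,.3):
    r=minimize(f,[k[0],k[1],a],method="Nelder-Mead",options=dict(initial_simplex=[[k[0],k[1],a],[k[0]+.004,k[1],a],[k[0],k[1]+.004,a],[k[0],k[1],a+.2]]))
    if best is None or r.fun<best.fun: best=r
print(best.x,best.fun)
im=im.copy(); s=cv2.resize(im[130:230,200:333],(1064,800),interpolation=cv2.INTER_CUBIC)
for P,p,col in((box(-.03,.03,-.01,.01,.072,.118),k,(255,0,0)),(box(-.025,.025,-.025,.025,0,.056),best.x,(0,255,0)),(fl,(0,0,0),(255,255,255))):
    q=(proj(cam,place(P,p))-[200,130]+.5)*8; cv2.polylines(s,[cv2.convexHull(q.astype(np.int32))],True,col,1)
save("keyfit.png",s)
E
```

```text
[ 0.53525791 -0.32346729 -0.31744789] 0.13803182542324066
170 1163
[ 0.53731756 -0.33195145  0.34546975] 0.9138519763946533
```

View pics/keyfit.png

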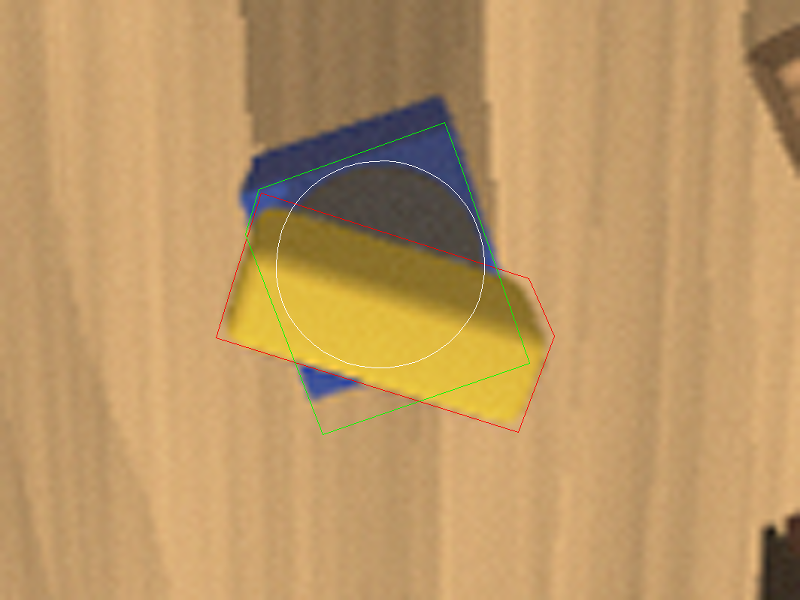

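```bash
cat > key.py <<'E'
from h import *
KEY=(.5353,-.3232,-.317); TZ=.068
DR=dict(A=(.5349,.3632),B=(.6236,.0981),C=(.6106,-.1220)); TIGHT=dict(A=.600,B=.093,C=.652)
def pick():
    x,y,a=KEY
    command_gripper(.6); move_pose([x,y,.19],quat(a)); movel([x,y,.012+TZ],v=.12); command_gripper(0)
    print("width",get_grip_width(),"ff",get_finger_force()); movel([x,y,.17],v=.1); print("lifted",get_grip_width(),get_ft_force().round(2))
def turn(d,a0,a1):
    """seat blade at slot yaw a0, turn to a1 in steps, watching moment"""
    x,y=DR[d]; move_pose([x,y,.185],quat(a0)); movel([x,y,.155],v=.1); f0=get_ft_force()
    hit=movel([x,y,.0685+TZ],v=.03,until_force=5); z=get_tcp_pos()[2]-TZ
    print(d,"seat",hit,round(z,4),(get_ft_force()-f0).round(1))
    if z>.0735: print("NOT SEATED"); return False
    if hit: movel([x,y,z+TZ+.0007],v=.02)
    n=int(np.ceil(abs(a1-a0)/.25))
    for a in np.linspace(a0,a1,n+1)[1:]: move_pose([x,y,get_tcp_pos()[2]],quat(a)); print(round(a,2),round(get_ft_torque()[2],3),end="; ")
    print(get_ft_force().round(1)); return True
def leave(d,back):
    """relax the key by back rad to unload, then lift"""
    x,y=DR[d]; T=tcpT(); a=np.arctan2(T[1,0],T[0,0]); move_pose([x,y,T[2,3]],quat(a+back)); movel([x,y,.185],v=.12); print("left",get_ft_force().round(1),get_time())
E
python3 - <<'E'
from key import *
x,y,a=KEY
print([inverse_kinematics([*DR[d],.14],quat(t)) is not None for d,t in (("C",2.4),("C",.45),("B",1.85),("B",-.1),("A",.4),("A",.9))], inverse_kinematics([x,y,.08],quat(a)) is not None)
move_pose([.43,0,.25],quat(1.2))
pick()
if turn("C",.921,2.222+.16): leave("C",-.13)
im,cam=snap("wrist"); save("seat.png",im)
E
```

```text
[True, True, True, True, True, True] True
width 0.2244891380976782 ff 30.000298619270325
lifted 0.22514192410565567 [ 0.61  0.18 -1.62]
C seat True 0.0691 [-0.3  0.4  5.5]
1.16 -0.088; 1.41 -0.068; 1.65 -0.037; 1.9 0.002; 2.14 0.013; 2.38 -0.024; [ 1.9  1.1 -1. ]
left [-0.2  1.1 -0.3] 22.3417
```

View pics/seat.png

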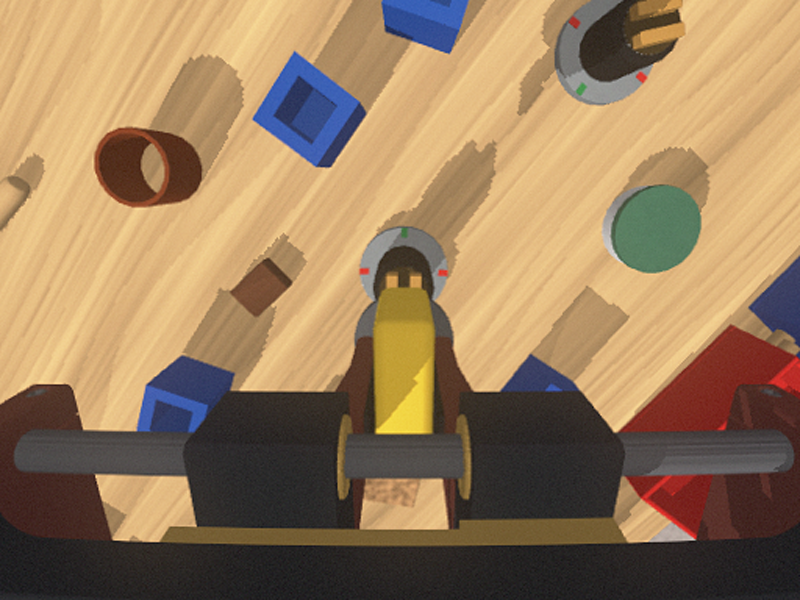

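```bash
python3 -c "
from station import *
print(get_grip_width(),get_finger_force(),get_ft_force(),get_ft_torque(),get_tcp_pos())"
```

```text
0.22558669647732066 29.99980330467224 [ 0.42326253  0.57510335 -1.1883504 ] [ 0.01920677 -0.15757018  0.01364151] [ 0.61000346 -0.12187986  0.18433861]
```

```bash
sed -i 's/    print(get_ft_force().round(1)); return True/    wait(.4); print("settled",round(get_ft_torque()[2],3)); return True/' key.py; python3 - <<'E'
from key import *
if turn("B",.893,1.664+.16):
    leave("B",-.13)
    im,cam=snap("wrist"); a=im
    move_pose([.5,.22,.21],quat(1.2))
    if turn("A",.908,TIGHT["A"]-.18):
        leave("A",.13)
        im,cam=snap("wrist"); save("AB.png",np.hstack([a[100:300,130:380],im[100:300,130:380]]),size=(800,320))
E
```

```text
B seat True 0.0692 [-1.  -0.   5.6]
1.13 -0.039; 1.36 -0.007; 1.59 -0.014; 1.82 -0.042; settled -0.07
left [ 0.1 -0.2 -0.9] 27.725
A seat True 0.0692 [-0.2 -0.2  7.8]
0.66 0.03; 0.42 0.066; settled 0.072
left [ 0.2  0.3 -2.3] 32.35
```

View pics/AB.png

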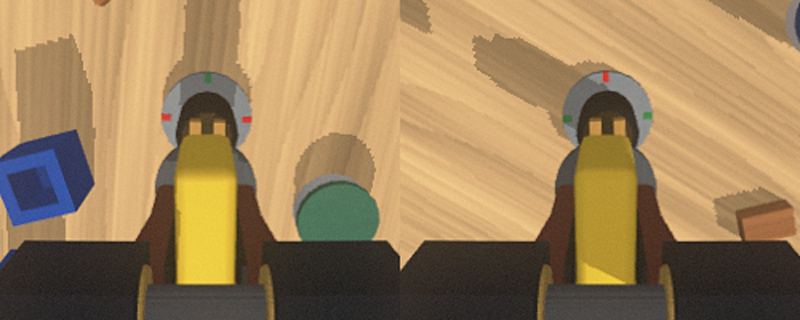

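```bash
cat > sl.py <<'E'
from fit import *
from key import *
GZ=.021
def fitsleeve(xy,d,yaw):
    command_gripper(1.0); move_pose([*xy,.2],quat(yaw)); wait(.2); im,cam=snap("wrist"); p,f=sleeve(im,cam,xy,tol=.07); print("sleeve",p[:2].round(4),round(f,3))
    if f>.12: save("bad_sleeve.png",im); print("BAD FIT"); return
    x,y=p[:2]; move_pose([x,y,.12],quat(yaw)); movel([x,y,GZ],v=.1); command_gripper(0); print("w",get_grip_width()*.088)
    if not .05<get_grip_width()*.088<.058: print("BAD GRIP"); return
    movel([x,y,.15],v=.15); X,Y=DR[d]; move_pose([X,Y,.15],quat(yaw)); movel([X,Y,.095],v=.1); wait(.2)
    hit=movel([X,Y,GZ+.0115],v=.03,until_force=6); z=get_tcp_pos()[2]-GZ; print("hit",hit,"rim z",round(z,4),get_ft_force().round(1),get_time())
    return z<.0145
def release(d):
    X,Y=DR[d]; command_gripper(1.0); movel([X,Y,.2],v=.15); wait(.2)
    im,cam=snap("wrist"); p,f=sleeve(im,cam,DR[d],dz=.012); print("placed off",(p[:2]-DR[d]).round(4),round(f,3)); return im,cam
E
python3 - <<'E'
from sl import *
move_pose([.5,.22,.21],quat(.5)); x,y,a=KEY
move_pose([x,y,.17],quat(a)); movel([x,y,.1],v=.15); print(movel([x,y,.0125+TZ],v=.05,until_force=5),get_tcp_pos()[2]-TZ,get_ft_force().round(1))
command_gripper(.6); movel([x,y,.22],v=.15); wait(.2); im,cam=snap("wrist"); cv2.imwrite("key2.png",im[:,:,::-1])
H,S,V=hsv(im); c=(x,y,.1); m=near(cam,c,.06,V.shape)&(S>150)&(H>18)&(H<34)&(V>90)
print(fit(im,cam,m,[box(-.03,.03,-.01,.01,.072,.118)],(x,y,a),roi_of(cam,c,.07)))
if fitsleeve((.414,-.174),"C",np.pi/2): im,cam=release("C"); save("C.png",im)
E
```

```text
True 0.012113115788587758 [-0.2  0.4  3.3]
(array([ 0.53581487, -0.32223171, -0.32840833]), np.float64(0.09512747824192047))
sleeve [ 0.4137 -0.174 ] 0.038
w 0.052512665557481804
hit True rim z 0.0121 [ 0.1 -0.4  6.1] 47.5083
placed off [-0.0003 -0.0002] 0.067
```

Key hangs again and the first sleeve is home on C. Now the second.

```bash
python3 - <<'E'
from sl import *
if fitsleeve((.4345,.2048),"B",0.):
    im,cam=release("B"); save("B.png",im)
    t=snap("top")[0]; cv2.imwrite("top1.png",t[:,:,::-1])
E
```

```text
sleeve [0.4348 0.2047] 0.035
w 0.054379077112487746
hit True rim z 0.0121 [-0.   0.4  6.3] 59.0417
placed off [0.0001 0.0013] 0.067
```

```bash
python3 - <<'E'
from key import *
move_pose([.43,0,.25],quat(.5)); pick()
ok=turn("C",2.222,TIGHT["C"]-.18)
if ok:
    leave("C",.13); a=snap("wrist")[0]
    if turn("B",1.664,TIGHT["B"]-.18):
        leave("B",.13); b=snap("wrist")[0]
        x,y,k=KEY; move_pose([x,y,.17],quat(k)); movel([x,y,.1],v=.15); print(movel([x,y,.0125+TZ],v=.05,until_force=5),get_tcp_pos()[2]-TZ)
        command_gripper(.6); movel([x,y,.25],v=.15); wait(.2); c=snap("wrist")[0]
        L=[]
        for d,yw in(("C",0),("B",0),("A",.6)):
            move_pose([*DR[d],.17],quat(yw)); wait(.2); L.append(snap("wrist")[0])
        save("final.png",np.vstack([np.hstack([c[90:300,116:396],L[0][90:300,116:396]]),np.hstack([L[1][90:300,116:396],L[2][90:300,116:396]])]))
        t=snap("top")[0]; save("topf.png",t); print(get_time())
E
```

```text
width 0.22393290170578042 ff 30.000275373458862
lifted 0.22751807502867322 [ 0.41  0.31 -1.38]
C seat True 0.0691 [ 0.1 -1.   5.4]
1.97 -0.013; 1.72 -0.02; 1.47 0.03; 1.22 0.011; 0.97 0.017; 0.72 0.017; 0.47 0.104; settled 0.047
left [-0.3 -0.2 -2. ] 73.7833
B seat True 0.0691 [-1.   0.5  6.6]
1.45 0.014; 1.23 -0.015; 1.01 0.031; 0.79 0.021; 0.57 0.064; 0.35 0.111; 0.13 -0.017; -0.09 0.052; settled 0.035
left [-0.1  1.  -1.4] 79.8083
True 0.012082971021762076
88.4083
```

View pics/final.png

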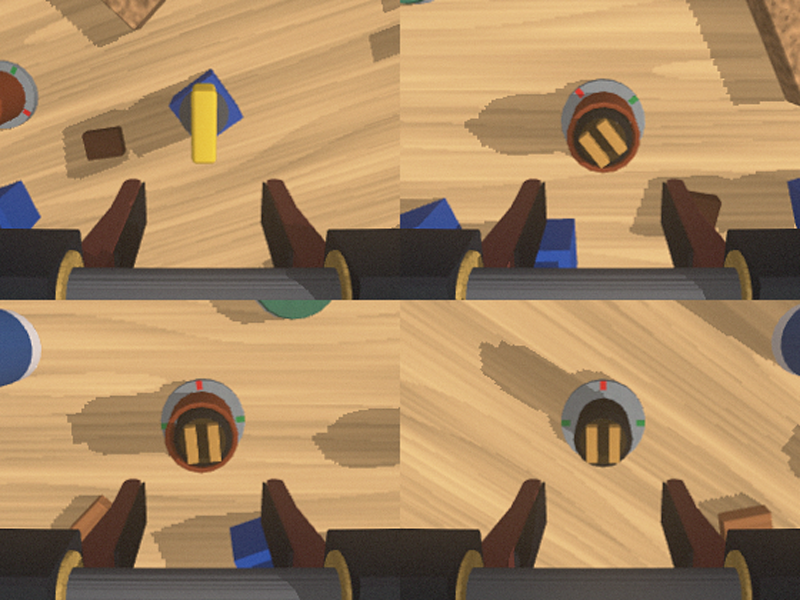

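View pics/topf.png

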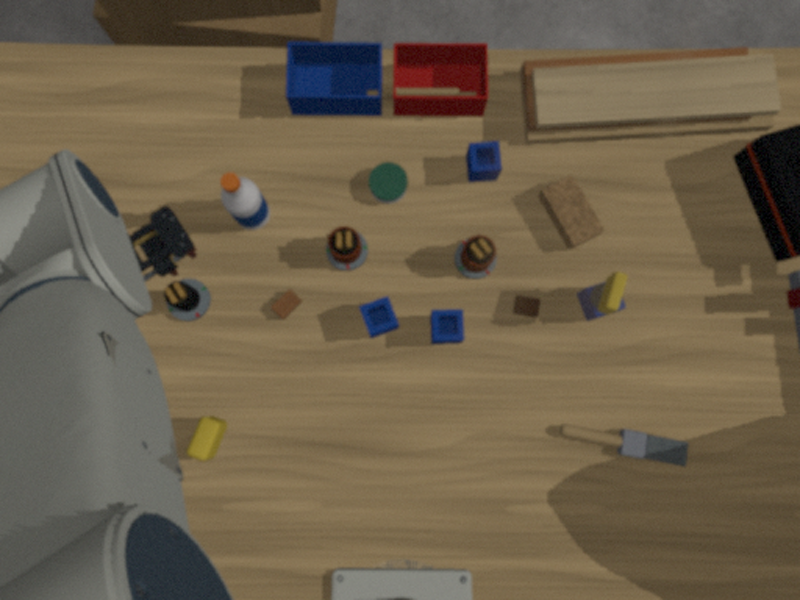

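```bash
python3 - <<'E'
from sl import *
for d,yw in(("A",.6),("B",0),("C",0)):
    move_pose([*DR[d],.17],quat(yw)); wait(.2); im,cam=snap("wrist"); H,S,V=hsv(im)
    m=near(cam,(*DR[d],.079),.0185,V.shape)&(V>105)&(S>135)&(H>13)
    best=min((fit(im,cam,m,JAWS,(*DR[d],a),roi_of(cam,(*DR[d],.077),.025)) for a in np.arange(0,3.1,.4)),key=lambda r:r[1])
    print(d,best,"screw",1.571-((best[0][2]-TIGHT[d]+1.57)%np.pi-1.57))
move_pose([.45,0,.3],quat(1)); print(get_time())
E
```

```text
A (array([0.53490923, 0.36310801, 0.58518874]), np.float64(0.5746419429779053)) screw 1.5858112636521517
B (array([0.6235738 , 0.09833881, 3.23514069]), np.float64(0.553389847278595)) screw 1.5704519650916948
C (array([ 0.61053774, -0.12192029,  0.64788256]), np.float64(0.4664835035800934)) screw 1.5751174414043716
92.325
```

All three screws read about 1.57, the sleeves are home and the key is hanging in its holder.

```bash
python3 -c "
from station import *
print(job_done())"
```

```text
the job is handed in; nothing more can be done
None
```

I handed the job in at about 92 s: both sleeves present are home on their drums, my last camera check put all three screws at about 1.57 rad (fully tight), and the key hangs upright in its holder; the judge gave no verdict.

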